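Draw the clay extruder's piston to the loading mark and hold it

TASK

Get the bench clay extruder ready for loading: swing its cam lever fully open so that the piston rod is free, then take the rod by its T-handle and draw it straight up, without forcing it against the side of the barrel, until its round collar is level with the pointer on the rule beside it. Finish while still holding the rod there, still and upright: do not let go of it. Leave the pointer where it is set and do not disturb the paint bottle, the jar or the brush.

Things in the scene. Friction and masses are not known exactly. Their poses are not given: they have to be found in the camera images.
- extruder: the fixed clay extruder: a grey foot plate 130 x 200 x 12 mm with an upright round aluminium barrel (58 to 66 mm across, top face 140 mm above the table) that has a 26 mm vertical bore. Origin on the barrel's axis at table height, z up. In its own frame: the cam lever is on the +y side, and the rule, a flat steel bar 8 x 20 mm and 237 mm high that carries the pointer, stands at y = -95 mm
- bore_mouth (a point): centre of the bore's mouth on the barrel's top face, 140 mm above the table, on the bore's vertical axis
- cam_lever (a joint): angle of the cam lever about its upright pivot, rad: 0 to about 0.2 at the start (locked: its nose lies over the piston rod's collar, which cannot rise), 1.5 at the stop (fully open); the nose is clear of the collar from about 0.8. Growing values turn it anticlockwise seen from above, from the extruder's +y towards its -x. It needs about 1.5 N at the knob and stays where it is left
- lever_pivot (a point): point on the lever's upright turning axis, 48 mm from the barrel's axis on the extruder's +y side, at the mid height of the 10 mm thick steel lever (156 mm above the table)
- lever_knob (a point): point on the axis of the upright black knob at the lever's end, 90 mm from the pivot, 181 mm above the table; the knob is 18 mm across, stands from 151 to 193 mm above the table and can be pushed sideways. The flat lever arm (14 mm wide, 151 to 161 mm above the table) joins it to the pivot
- plunger: the loose piston rod, 0.3 to 0.6 kg: a plain steel rod 24 mm across and 120 mm long that hangs in the bore (1.2 mm play all round) by a round collar 44 mm across and 8 mm thick, above it a neck 14 mm across and 45 mm high and a wooden cross bar (T-handle). Origin at the centre of the collar's underside, z up along the rod, y along the cross bar. Let go, it drops back into the bore
- plunger_bar (a point): centre of the T-handle's cross bar, 58 mm above the collar's underside (198 mm above the table at the start); the bar is 16 mm thick (x), 70 mm long (along the plunger's y) and 20 mm high, with flat sides, to be grasped across its thickness from above
- plunger_collar (a point): centre of the collar, half-way up its 8 mm thickness (144 mm above the table at the start); this is what has to come level with the pointer
- pointer_tip (a point): tip of the horizontal brass pointer (5 mm high, point at its mid height) that juts from the slider on the rule towards the barrel; it ends 53 mm from the barrel's axis on the extruder's -y side and is set 30 to 70 mm above the collar's start height
- paint_bottle: bystander: paint bottle 60 mm across and 170 mm high, standing on the table
- paint_jar: bystander: squat jar 70 mm across and 70 mm high, standing on the table
- brush: bystander: paint brush 200 mm long lying on the table
There are look-alikes about, which are no part of the job. Leave any blue look-alike of the plunger alone.

How it is judged:
By the outcome, as a careful person would: the job done as asked, in the order asked, and still so for the second after the job is handed in, while the arm keeps its last pose, push and grip.
It also fails if it takes over 46 s, if anything falls off the work surface, if the arm or the gripper's body presses on something with over 40 N, if the wrist force passes 120 N, or if a joint passes its speed limit or range.

ROBOT

A 6-joint arm with a two-finger parallel gripper is mounted at the origin on the work surface. World frame = base frame: x ahead of the robot, y to its left, z up, the work surface at z = 0. Lengths are in m, angles in rad, forces in N, time in s.
With the tool pointing down it reaches from about 0.25 to 0.725 m from the base axis. Payload 4 kg.
Tool frame: the origin (TCP) lies midway between the tips of the shut fingers; the grasp point (between the pads) lies bot.tcp_to_grasp behind it (bot.tcp_to_grasp is the distance from the TCP to the grasp point, in m); z points along the fingers, y is the line along which they close (so a half turn about z gives the same grasp; the last joint's range is limited). The gripper opens to 85 mm and grips with 20 to 120 N. Pads are 22 mm wide; open, the fingers measure 114 mm over their backs; the gripper's body (76 mm by 85 mm) begins 54 mm behind the grasp point. The pads swing forward as they close: fully open they stand 13 mm farther back than shut.
Start: joints at [-1.147, 0.241, 0.005, 1.335, 0, 1.571], TCP at [0.206, -0.456, 0.231] pointing down, gripper open.
Joint ranges: [-2.72, 2.72], [-1.05, 1.87], [-1.09, 1.28], [-1.99, 2.15], [-1.42, 1.44], [-3.14, 3.14]. Speed limits (rad/s): [2.79, 2.79, 3.14, 3.14, 3.14, 3.14].

INTERFACE

Orientations are given as a unit quaternion [x, y, z, w].
In Python, from workcell import readout, camera, bot gives the robot as it stands. The module is installed in compiled form; this text tells all that it offers.
- The arm moves only by the tool jog_arm, never from a script. Its argument "motion" is a list of rows, each an object of numbers: "x", "y", "z": the shift along the tool's x, y, z in mm; "spin": the turn about the tool's z in degrees; "fingers": the closure, from -1 (fully open) to 1 (shut). A call has 1 to 8 rows; each row is the pose to reach, as a shift and turn from the pose commanded when the call began, along the tool's axes at that moment; what a row does not reach only later rows make up. A row lasts 1/8 s, in which the tool goes at most 62.5 mm and 10.7 degrees, less where a joint would pass 70% of its speed; a pose out of reach is approached as far as the arm can. A call with a gripper value outside its range is refused whole. The fingers move at their own pace and stop on an object; the grip force is fixed at half the most. Time passes only in rows, so rows that repeat a pose let the fingers close. It gives the time, the measured TCP pose, the force, the opening and the grip force at its end, in the units of the state.
- readout.get_obs(): the state, without advancing time (a new reading comes with each control period).
- camera(name): name is "scene" or "top" or "wrist"; returns a dict with "pixels" (400x640x3 uint8, red, green, blue), "K" (3x3 intrinsics, pixels), "dist" ([k1, k2, p1, p2, k3] as OpenCV has them; the pictures are not rectified), "rvec" (rotation vector, rad) and "tvec" (3), from world to camera coordinates, as OpenCV has them. Camera axes: x right, y down, z forward; pixel columns grow to the right and rows downward; lengths in m; the calibration is good to about 2 mm. A picture is of the moment at which its call begins. There is no depth.
- bot.job_done(): hands the job in; it is judged then, once.
The state is a dict: "clock": time; "joint_pos": joint angles; "joint_vel": joint speeds; "tau": joint torques, N m; "eef_pos": TCP position; "tool_rot": TCP orientation; "ft_force": force on the tool from outside, world axes, zero at the start; "ft_torque": the same for the moment, N m; "grip_width": finger opening in m; "grasp_force": force on a finger pad.
Only numpy, scipy, OpenCV 4.12 (cv2) and the standard library are available. Lean on these libraries where they do the work, as an engineer would, in place of code of your own. Each camera call takes 0.05 s, during which the arm holds its last target. There are 200 camera calls.

## Working session

There is one attempt and no reset: what is moved stays moved. The work goes in short steps, Python scripts to look and compute and a tool call to move; the robot and the scene stay as the last step left them, time stands still between calls to the robot, and variables do not carry over. Pictures are saved under pics/ and viewed, at most 10 in all, crops included, and the job is handed in when it is done.

Besides the shell and the picture viewer there is one more tool, called as name(argument=value, ...), one argument or row to a line, values as JSON. jog_arm: Moves the arm, as the interface text tells. Its arguments: {"type":"object","properties":{"motion":{"type":"array"}},"required":["motion"]}

```bash
mkdir -p pics; cat > h.py <<'E'
import numpy as np, cv2, pickle
from workcell import readout, camera, bot
def snap(n,f):
    c=camera(n); cv2.imwrite('pics/'+f+'.png',c['pixels'][:,:,::-1]); pickle.dump(c,open(f+'.pkl','wb')); return c
def load(f): return pickle.load(open(f+'.pkl','rb'))
def ray(c,uv):
    K,d=np.array(c['K']),np.array(c['dist'])
    p=cv2.undistortPoints(np.array([[uv]],float),K,d)[0,0]
    R=cv2.Rodrigues(np.array(c['rvec'],float))[0]; t=np.array(c['tvec'],float).ravel()
    return -R.T@t, R.T@np.array([p[0],p[1],1])
def atz(c,uv,z):
    o,v=ray(c,uv); return o+v*(z-o[2])/v[2]
def proj(c,P):
    return cv2.projectPoints(np.array(P,float).reshape(-1,3),np.array(c['rvec'],float),np.array(c['tvec'],float),np.array(c['K']),np.array(c['dist']))[0][:,0]
def tri(*obs):
    A=np.zeros((3,3));b=np.zeros(3)
    for c,uv in obs:
        o,v=ray(c,uv);v=v/np.linalg.norm(v);M=np.eye(3)-np.outer(v,v);A+=M;b+=M@o
    return np.linalg.solve(A,b)
E
python3 - <<'E'
from h import *
snap('scene','s0');snap('top','t0')
print(readout.get_obs(),bot.tcp_to_grasp)
E
```

```text
{'clock': 0.1, 'joint_pos': array([-1.14698471e+00,  2.41333460e-01,  3.91475394e-03,  1.33523026e+00,
       -9.28007948e-06,  1.57081449e+00]), 'joint_vel': array([-0.00014748, -0.00141191,  0.00441493,  0.00073264, -0.00047639,
        0.00153704]), 'tau': array([-1.54988552e-04, -3.73137045e+01,  2.53010541e+01,  1.08416102e-02,
       -6.50454922e-06,  2.66511847e-06]), 'eef_pos': array([ 0.2053899 , -0.45526327,  0.23052538]), 'tool_rot': array([ 9.77633344e-01,  2.10314496e-01, -1.99371662e-04, -9.04623954e-04]), 'ft_force': array([-0.71183674, -0.15971474,  0.48724971]), 'ft_torque': array([ 0.03057105, -0.00225838, -0.03945046]), 'grasp_force': 0.0, 'grip_width': 0.08526708603591168} 0.0187
```

View pics/s0.png

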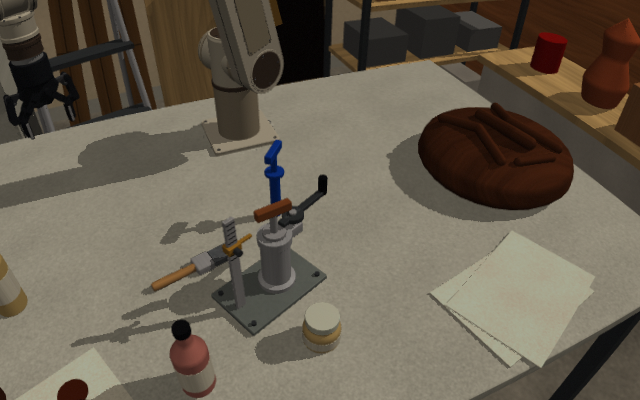

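View pics/t0.png

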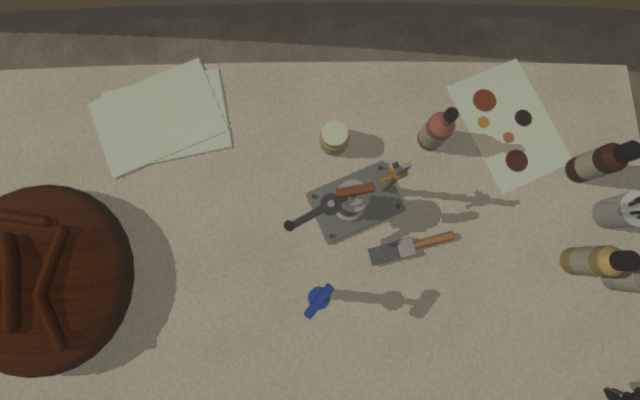

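The scene view shows the extruder at about (275,255). Its wooden T-bar is at (273,210), the black knob at (322,184) and the brass pointer at (240,243). In the top view the bar is at (357,190), the lever pivot at (331,203) and the knob at (290,225).

Candidates for the plunger are the brown wooden T-bar at scene (273,210) / top (357,190) and the blue look-alike at scene (274,170) / top (318,298). I choose the brown one, which sits in the barrel, and will check it in a close crop.

```bash
python3 - <<'E'
from h import *
a=cv2.imread('pics/s0.png')[130:330,190:350]; b=cv2.imread('pics/t0.png')[150:250,270:430]
a=cv2.resize(a,None,fx=3,fy=3,interpolation=cv2.INTER_CUBIC); b=cv2.resize(b,None,fx=2,fy=2,interpolation=cv2.INTER_CUBIC)
im=np.zeros((600,800,3),np.uint8); im[:,:480]=a; im[:200,480:]=b; 
im[200:400,480:]=np.clip(b.astype(int)*2,0,255)
cv2.imwrite('pics/c0.png',im)
s,t=load('s0'),load('t0')
print('knob',atz(t,(290,225),.19),'pivot',atz(t,(331,203),.165),'bar',atz(t,(357,190),.208),'blue',atz(t,(318,290),.2), tri((s,(274,145)),(t,(318,300))))
print(tri((s,(322,180)),(t,(290,225))),'bar',tri((s,(273,208)),(t,(357,190))))
E
```

```text
knob [0.51775149 0.03047222 0.19      ] pivot [ 0.56101153 -0.04583612  0.165     ] bar [ 0.57773099 -0.09189257  0.208     ] blue [ 0.40191273 -0.01913197  0.2       ] [ 0.38421207 -0.01849295  0.19299873]
[0.51879709 0.03187803 0.18189109] bar [ 0.57969625 -0.0910341   0.20031593]
```

View pics/c0.png

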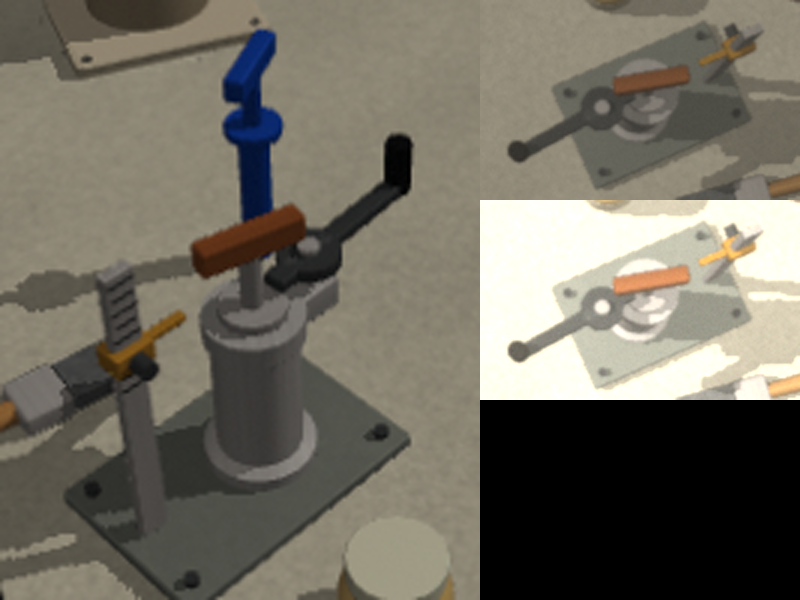

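The crop confirms the choice: the brown T-bar's neck and collar sit in the aluminium barrel, with the lever nose over the collar. The blue one stands free behind it. Next I fit the extruder pose.

```bash
cat > fit.py <<'E'
from h import *
from scipy.optimize import least_squares
s,t=load('s0'),load('t0')
S=lambda x,y:(190+x/3,130+y/3); T=lambda x,y:(270+(x-480)/2,150+(y-200)/2)
# params: x,y,yaw,lever angle,bar yaw(rel), pointer z, plate offset y, plate offset x
def pts(p):
    x,y,a,l,b,pz,oy,ox=p
    W=lambda u,v,z:(x+np.cos(a)*u-np.sin(a)*v,y+np.sin(a)*u+np.cos(a)*v,z)
    cam=[(oy+100,ox+65),(oy-100,ox+65),(oy-100,ox-65),(oy+100,ox-65)]
    P=[W(v/1e3,u/1e3,.012) for u,v in cam]
    k=lambda z:W(-.09*np.sin(l),.048+.09*np.cos(l),z)
    bar=lambda s_,w:W(-np.sin(b)*s_+np.cos(b)*w,np.cos(b)*s_+np.sin(b)*w,.208)
    return P,k,bar,W,W(0,-.053,pz)
def res(p):
    P,k,bar,W,pt=pts(p); r=[]
    for Q,uv in zip(P,[(553,285),(708,223),(749,316),(598,386)]): r.append(proj(t,Q)[0]-T(*uv))
    r.append(proj(s,P[2])[0]-S(68,494)); r.append(proj(s,P[0])[0]-S(409,438))
    r+= [proj(t,k(.193))[0]-T(518,350),proj(s,k(.193))[0]-S(398,140)]
    r+= [proj(t,W(0,.048,.165))[0]-T(602,306)]
    r+= [proj(t,bar(.035,0))[0]-T(614,281),proj(t,bar(-.035,0))[0]-T(689,274)]
    r+= [proj(s,bar(.035,0))[0]-S(297,211),proj(s,bar(-.035,0))[0]-S(198,246)]
    r+= [proj(t,pt)[0]-T(702,261),proj(s,pt)[0]-S(184,316)]
    return np.concatenate(r)
f=least_squares(res,[.57,-.09,-.3,.1,.2,.19,0,0],x_scale=[.01,.01,.1,.1,.1,.01,10,10],loss='soft_l1')
p=f.x
E
python3 - <<'E'
from fit import *
print(p.round(4)); print(res(p).reshape(-1,2).round(1).tolist())
P,k,bar,W,pt=pts(p); print('pivot',W(0,.048,.156),'knob',k(.18),'ptr',pt)
print('baryaw world deg',np.degrees(p[2]+p[4]))
for th in np.linspace(p[3],1.55,6):
    q=p.copy();q[3]=th; print(th,np.round(pts(q)[1](.18),4))
E
```

```text
[  0.5811  -0.0904   0.4016   0.1026  -0.2958   0.1717 -22.177    0.6858]
[[-0.5, -0.8], [-0.6, -3.2], [2.8, -0.0], [-0.3, 0.2], [-3.3, -0.8], [0.3, -1.7], [-0.3, -0.7], [-0.6, -1.2], [0.2, -0.7], [-0.1, -0.1], [0.7, -1.1], [1.3, -1.4], [-2.0, -0.5], [-1.6, 0.3], [-0.5, -0.2]]
pivot (np.float64(0.5623214466009911), np.float64(-0.04617663251134329), 0.156) knob (np.float64(0.5188410791812911), np.float64(0.03262347947492167), 0.18) ptr (np.float64(0.6018020253563475), np.float64(-0.13914051744061084), np.float64(0.1717384627066799))
baryaw world deg 6.0610919868010384
0.10260345649604846 [0.5188 0.0326 0.18  ]
0.39208276519683877 [0.4982 0.0169 0.18  ]
0.6815620738976291 [ 0.4828 -0.004   0.18  ]
0.9710413825984194 [ 0.4741 -0.0285  0.18  ]
1.2605206912992097 [ 0.4727 -0.0544  0.18  ]
1.55 [ 0.4788 -0.0796  0.18  ]
```

```bash
cat > mv.py <<'E'
from h import *
from scipy.spatial.transform import Rotation as Ro
def rel(target,ang=None,o=None):
    """shift in tool axes mm + spin deg (target tool-y world angle, mod 180) from current pose"""
    o=o or readout.get_obs(); R=Ro.from_quat(o['tool_rot']).as_matrix()
    d=R.T@(np.array(target)-o['eef_pos'])*1e3
    sp=None
    if ang is not None:
        cur=np.degrees(np.arctan2(R[1,1],R[0,1])); sp=-((ang-cur+90)%180-90)
    return d.round(0).tolist(), None if sp is None else round(sp,1)
E
python3 - <<'E'
from fit import *; from mv import *
o=readout.get_obs();a=p[2]
def tcp(th,back,z):
    q=p.copy();q[3]=th;k=np.array(pts(q)[1](z)); t=np.array([-np.cos(th),-np.sin(th)])
    t=np.array([np.cos(a)*t[0]-np.sin(a)*t[1],np.sin(a)*t[0]+np.cos(a)*t[1]]); k[:2]-=t*back; return k
ang=lambda th:90+np.degrees(a+th)
s0=tcp(p[3],.045,.168); print('above',rel([*s0[:2],.29],ang(p[3])),s0)
# sequence relative to pose s0 with angle ang0
R=np.eye(3);A=np.radians(ang(p[3])-180);y=np.array([np.cos(A),np.sin(A),0]);z=np.array([0,0,-1.]);x=np.cross(y,z);R=np.c_[x,y,z]
for th in [.1,.2,.35,.5,.65,.8,.95,1.1,1.25,1.4,1.5]:
    print(round(th,2),(R.T@(tcp(th,.020,.168)-s0)*1e3).round(0),round(-np.degrees(th-p[3]),1))
E
```

```text
above ([531.0, -320.0, -59.0], np.float64(-4.6)) [0.55824114 0.05436366 0.168     ]
0.1 [-25.   0.   0.] 0.1
0.2 [-34.  -2.   0.] -5.6
0.35 [-48.  -2.   0.] -14.2
0.5 [-61.  -1.   0.] -22.8
0.65 [-75.   3.   0.] -31.4
0.8 [-87.   8.   0.] -40.0
0.95 [-99.  15.   0.] -48.6
1.1 [-110.   24.    0.] -57.1
1.25 [-119.   35.    0.] -65.7
1.4 [-126.   46.    0.] -74.3
1.5 [-130.   55.    0.] -80.1
```

jog_arm(
  motion=[
    {"z": -50,"fingers": 1},
    {"x": 40,"y": -24,"z": -60,"fingers": 1},
    {"x": 90,"y": -54,"z": -60,"fingers": 1},
    {"x": 140,"y": -84,"z": -60,"fingers": 1},
    {"x": 190,"y": -114,"z": -60,"fingers": 1},
    {"x": 240,"y": -145,"z": -60,"fingers": 1},
    {"x": 290,"y": -175,"z": -60,"fingers": 1},
    {"x": 330,"y": -199,"z": -60,"spin": -4,"fingers": 1},
  ],
)

```text
validation failed for argument at $.mo...
```

jog_arm(
  motion=[
    {"x": 40,"y": -24,"fingers": 1},
    {"x": 90,"y": -54,"fingers": 1},
    {"x": 140,"y": -84,"fingers": 1},
    {"x": 180,"y": -108,"fingers": 1},
    {"x": 201,"y": -121,"fingers": 1},
    {"x": 201,"y": -121,"fingers": 1},
  ],
)

```text
validation failed for argument at $.mo...
```

```bash
python3 - <<'E'
from mv import *
o=readout.get_obs();print(o['clock'],o['eef_pos'],rel([.558,.054,.168],118.9),o['grip_width'])
E
```

```text
0.1 [ 0.2053899  -0.45526327  0.23052538] ([531.0, -319.0, 63.0], np.float64(-4.6)) 0.08526708603591168
```

The call was refused as invalid, possibly because every key is needed. I'll retry with full rows.

jog_arm(
  motion=[
    {"x": 0,"y": 0,"z": -50,"spin": 0,"fingers": 1},
    {"x": 40,"y": -24,"z": -60,"spin": 0,"fingers": 1},
    {"x": 90,"y": -54,"z": -60,"spin": 0,"fingers": 1},
    {"x": 140,"y": -84,"z": -60,"spin": 0,"fingers": 1},
    {"x": 190,"y": -114,"z": -60,"spin": 0,"fingers": 1},
    {"x": 240,"y": -145,"z": -60,"spin": 0,"fingers": 1},
    {"x": 290,"y": -175,"z": -60,"spin": 0,"fingers": 1},
    {"x": 330,"y": -199,"z": -60,"spin": -4,"fingers": 1},
  ],
)

```text
clock: 1.1
eef_pos: [0.4253, -0.1366, 0.291]
tool_rot: [0.969, 0.246, -0.0, -0.0]
ft_force: [0.1, -0.9, 0.8]
grip_width: -0.0002
grasp_force: 0.0
```

jog_arm(
  motion=[
    {"x": 40,"y": -24,"z": 0,"spin": 0,"fingers": 1},
    {"x": 90,"y": -48,"z": 0,"spin": 0,"fingers": 1},
    {"x": 140,"y": -72,"z": 0,"spin": 0,"fingers": 1},
    {"x": 180,"y": -90,"z": 0,"spin": 0,"fingers": 1},
    {"x": 210,"y": -104,"z": 0,"spin": 0,"fingers": 1},
    {"x": 210,"y": -104,"z": 0,"spin": 0,"fingers": 1},
  ],
)

```text
clock: 1.85
eef_pos: [0.5609, 0.0544, 0.2898]
tool_rot: [0.969, 0.246, -0.001, -0.0]
ft_force: [-1.0, -0.6, 1.0]
grip_width: 0.0002
grasp_force: 0.0
```

```bash
python3 - <<'E'
from mv import *
o=readout.get_obs();print(o['clock'],o['eef_pos'],rel([.558,.054,.168],118.9),o['grip_width'])
E
```

```text
1.85 [0.56085913 0.05437553 0.28978789] ([-2.0, -1.0, 122.0], np.float64(-0.4)) 0.00022965928108751812
```

jog_arm(
  motion=[
    {"x": -1,"y": -1,"z": 40,"spin": 0,"fingers": 1},
    {"x": -2,"y": -1,"z": 85,"spin": 0,"fingers": 1},
    {"x": -2,"y": -1,"z": 122,"spin": 0,"fingers": 1},
    {"x": -2,"y": -1,"z": 122,"spin": 0,"fingers": 1},
  ],
)

```text
clock: 2.35
eef_pos: [0.5547, 0.0512, 0.1662]
tool_rot: [0.97, 0.244, -0.004, -0.001]
ft_force: [-0.3, 0.4, -0.3]
grip_width: -0.0001
grasp_force: 0.0
```

jog_arm(
  motion=[
    {"x": -15,"y": 0,"z": 0,"spin": 0,"fingers": 1},
    {"x": -25,"y": 0,"z": 0,"spin": 0,"fingers": 1},
    {"x": -34,"y": -2,"z": 0,"spin": -6,"fingers": 1},
    {"x": -48,"y": -2,"z": 0,"spin": -14,"fingers": 1},
    {"x": -61,"y": -1,"z": 0,"spin": -23,"fingers": 1},
    {"x": -75,"y": 3,"z": 0,"spin": -31,"fingers": 1},
    {"x": -87,"y": 8,"z": 0,"spin": -40,"fingers": 1},
    {"x": -87,"y": 8,"z": 0,"spin": -40,"fingers": 1},
  ],
)

```text
clock: 3.35
eef_pos: [0.4855, 0.0035, 0.1709]
tool_rot: [0.829, 0.56, 0.001, 0.001]
ft_force: [0.8, 0.3, -0.8]
grip_width: 0.0002
grasp_force: 0.0
```

```bash
python3 - <<'E'
from fit import *; from mv import *
a=p[2];o=readout.get_obs();print(o['clock'],o['eef_pos'])
def tcp(th,back,z):
    q=p.copy();q[3]=th;k=np.array(pts(q)[1](z)); t=np.array([-np.cos(th),-np.sin(th)])
    t=np.array([np.cos(a)*t[0]-np.sin(a)*t[1],np.sin(a)*t[0]+np.cos(a)*t[1]]); k[:2]-=t*back; return k
for th in [.8,.95,1.1,1.25,1.4,1.5,1.55]: print(th,rel(tcp(th,.020,.168),90+np.degrees(a+th),o))
E
```

```text
3.35 [0.48554279 0.00346211 0.17093584]
0.8 ([1.0, -1.0, 3.0], np.float64(-0.7))
0.95 ([-12.0, -2.0, 3.0], np.float64(-9.3))
1.1 ([-26.0, -2.0, 3.0], np.float64(-17.9))
1.25 ([-40.0, 0.0, 3.0], np.float64(-26.5))
1.4 ([-53.0, 5.0, 3.0], np.float64(-35.1))
1.5 ([-61.0, 9.0, 3.0], np.float64(-40.9))
1.55 ([-65.0, 11.0, 3.0], np.float64(-43.7))
```

jog_arm(
  motion=[
    {"x": -12,"y": -2,"z": 2,"spin": -9,"fingers": 1},
    {"x": -26,"y": -2,"z": 2,"spin": -18,"fingers": 1},
    {"x": -40,"y": 0,"z": 2,"spin": -26,"fingers": 1},
    {"x": -53,"y": 5,"z": 2,"spin": -35,"fingers": 1},
    {"x": -61,"y": 9,"z": 2,"spin": -41,"fingers": 1},
    {"x": -64,"y": 10,"z": 2,"spin": -43,"fingers": 1},
    {"x": -64,"y": 10,"z": 2,"spin": -43,"fingers": 1},
  ],
)

```text
clock: 4.22
eef_pos: [0.4706, -0.0562, 0.1681]
tool_rot: [0.565, 0.825, 0.003, -0.002]
ft_force: [-2.4, 8.3, 3.7]
grip_width: 0.0001
grasp_force: 4.4
```

```bash
python3 - <<'E'
from h import *
c=snap('top','t1'); s=snap('scene','s1')
a=c['pixels'][140:260,260:420,::-1]; b=s['pixels'][120:280,200:340,::-1]
im=np.zeros((600,800,3),np.uint8)
im[:360,:480]=np.clip(cv2.resize(a,None,fx=3,fy=3,interpolation=2).astype(int)*1.5,0,255); im[:366,480:]=cv2.resize(b,(320,366),interpolation=2)
cv2.imwrite('pics/c1.png',im[:366])
E
```

```text
(no output)
```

View pics/c1.png

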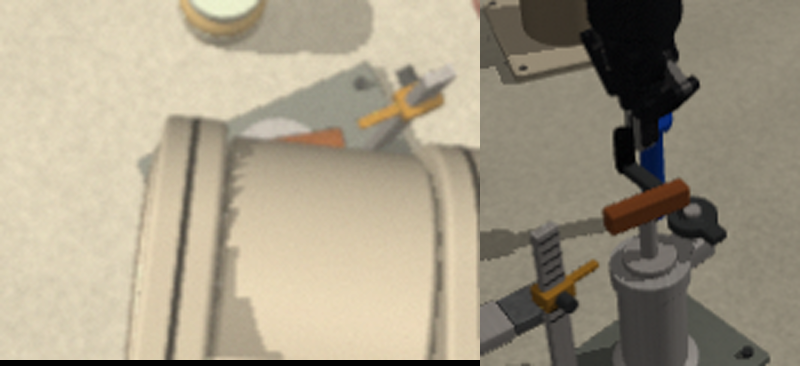

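The crop shows the lever swung round, with the nose at (715,235) clear of the collar and 8 N of push against the stop, so it is fully open. Now I back off, rise, and look at the bar from above.

jog_arm(
  motion=[
    {"x": 12,"y": 0,"z": 0,"spin": 0,"fingers": 1},
    {"x": 25,"y": 0,"z": 0,"spin": 0,"fingers": 1},
    {"x": 25,"y": 0,"z": -50,"spin": 0,"fingers": 1},
    {"x": 25,"y": 0,"z": -110,"spin": 0,"fingers": 1},
    {"x": 25,"y": 0,"z": -150,"spin": 0,"fingers": -1},
    {"x": 25,"y": 0,"z": -150,"spin": 0,"fingers": -1},
  ],
)

```text
clock: 5.08
eef_pos: [0.4634, -0.0355, 0.3211]
tool_rot: [0.565, 0.825, 0.002, 0.004]
ft_force: [0.4, 1.1, -0.7]
grip_width: 0.0359
grasp_force: 0.0
```

```bash
python3 - <<'E'
from mv import *
o=readout.get_obs();print(o['clock'],o['eef_pos'],rel([.581,-.090,.318],6),o['grip_width'])
E
```

```text
5.075 [ 0.46338289 -0.03548426  0.32110499] ([-93.0, 90.0, 4.0], np.float64(15.3)) 0.035903585680671035
```

jog_arm(
  motion=[
    {"x": -30,"y": 30,"z": 0,"spin": 8,"fingers": -1},
    {"x": -62,"y": 60,"z": 0,"spin": 15,"fingers": -1},
    {"x": -93,"y": 90,"z": 4,"spin": 15,"fingers": -1},
    {"x": -93,"y": 90,"z": 4,"spin": 15,"fingers": -1},
    {"x": -93,"y": 90,"z": 4,"spin": 15,"fingers": -1},
  ],
)

```text
clock: 5.7
eef_pos: [0.5785, -0.0893, 0.3119]
tool_rot: [0.667, 0.745, -0.001, -0.001]
ft_force: [-0.5, 0.7, -0.7]
grip_width: 0.0853
grasp_force: 0.0
```

```bash
python3 - <<'E'
from mv import *
o=readout.get_obs();print(o['clock'],o['eef_pos'],o['grip_width'])
c=snap('wrist','w1'); s=snap('scene','s2')
b=s['pixels'][190:330,200:340,::-1]
im=np.zeros((600,800,3),np.uint8)
im[:400,:640]=np.clip(c['pixels'][:,:,::-1].astype(int)*1.3,0,255)
im2=cv2.resize(b,None,fx=4,fy=4,interpolation=2)
cv2.imwrite('pics/w1v.png',im[:400,:640]); cv2.imwrite('pics/s2c.png',im2)
E
```

```text
5.7 [ 0.57846957 -0.08931907  0.31190957] 0.08527199024154902
```

View pics/w1v.png

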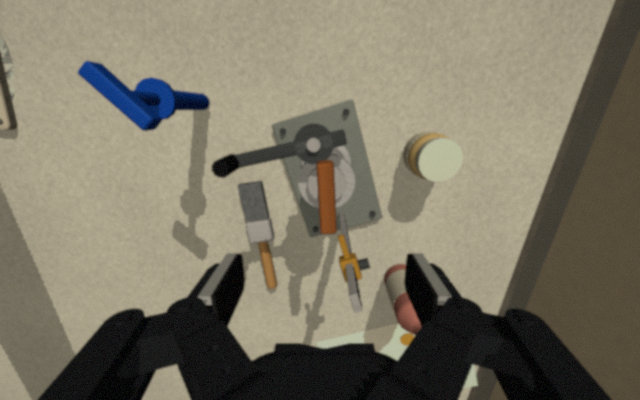

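View pics/s2c.png

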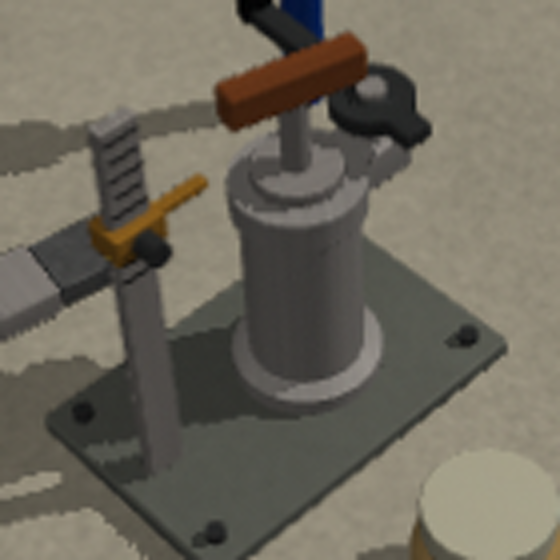

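The wrist view shows the bar running from (326,163) to (328,232), the lever wide open (pivot (314,145), knob (226,163)) and the pointer tip at (342,237). The scene crop shows the pointer tip at crop (205,182) and the collar's top ellipse centred at about (298,170).

```bash
python3 - <<'E'
from fit import *; from mv import *
w=load('w1');s=load('s2')
kn,pv=atz(w,(226,163),.193),atz(w,(314,145),.165); d=(kn-pv)[:2]
print('lever',np.arctan2(d[1],d[0])%(2*np.pi)-np.pi/2-p[2], np.linalg.norm(d),kn,pv)
b1,b2=atz(w,(326,163),.208),atz(w,(328,232),.208); bc=(b1+b2)/2; e=b1-b2
ang=np.degrees(np.arctan2(e[1],e[0]))-90
print('bar',bc,np.linalg.norm(e),ang)
ps=(251.3,235.4); pw=(342,237); ptp=(381,180.5)
print('ptr tri',tri((s,ps),(w,pw)),tri((s,ps),(load('t0'),ptp)),tri((s,ps),(w,pw),(load('t0'),ptp)))
# scene z from xy 53mm line: intersect ray with extruder plane x'=0
for off in (0,.003,-.003):
  a=p[2]; o,v=ray(s,ps); n=np.array([np.cos(a),np.sin(a),0]); c0=np.array([bc[0]+off,bc[1],0])
  q=o+v*(n@(c0-o))/(n@v); print('plane',q, np.hypot(*(q-c0)[:2]))
# scene bias: predicted collar top centre and bar ends
print('collar top pred',proj(s,[bc[0],bc[1],.148]),'seen',(200+298/4,190+170/4))
print(rel([bc[0],bc[1],.179],ang))
E
```

```text
lever 1.4412361523348118 0.08359123354277012 [ 0.48309967 -0.06828729  0.193     ] [ 0.56361669 -0.04582613  0.165     ]
bar [ 0.58162855 -0.08838498  0.208     ] 0.06746189863837986 8.082143660388638
ptr tri [ 0.60500833 -0.14013727  0.17493897] [ 0.60266298 -0.14044301  0.17244374] [ 0.6036203  -0.14083621  0.17366574]
plane [ 0.6029997  -0.13870706  0.17204662] 0.054672098473778415
plane [ 0.6063365  -0.13950011  0.17542399] 0.05553370320522328
plane [ 0.5996629  -0.13791401  0.16866925] 0.05381049374233364
collar top pred [[275.01711923 229.70670658]] seen (274.5, 232.5)
([0.0, 3.0, 135.0], np.float64(-1.8))
```

jog_arm(
  motion=[
    {"x": 0,"y": 3,"z": 40,"spin": -2,"fingers": -1},
    {"x": 0,"y": 3,"z": 85,"spin": -2,"fingers": -1},
    {"x": 0,"y": 3,"z": 120,"spin": -2,"fingers": -1},
    {"x": 0,"y": 3,"z": 135,"spin": -2,"fingers": -1},
    {"x": 0,"y": 3,"z": 135,"spin": -2,"fingers": -1},
    {"x": 0,"y": 3,"z": 135,"spin": -2,"fingers": 0},
  ],
)

```text
clock: 6.55
eef_pos: [0.5834, -0.0895, 0.1805]
tool_rot: [0.654, 0.756, 0.001, 0.002]
ft_force: [-0.4, -0.3, 0.0]
grip_width: 0.0695
grasp_force: 0.0
```

```bash
python3 - <<'E'
from fit import *; from mv import *
o=readout.get_obs();print(o['clock'],o['eef_pos'],o['grip_width'],o['ft_force'])
c=snap('wrist','w2'); print(proj(c,[[.5816,-.0884,.208]]))
cv2.imwrite('pics/w2v.png',np.clip(c['pixels'][:,:,::-1].astype(int)*1.5,0,255).astype(np.uint8))
E
```

```text
6.55 [ 0.58339762 -0.08949722  0.1804812 ] 0.0695471600675282 [-0.36130159 -0.31946707  0.01372605]
[[319.35901326 281.02176754]]
```

View pics/w2v.png

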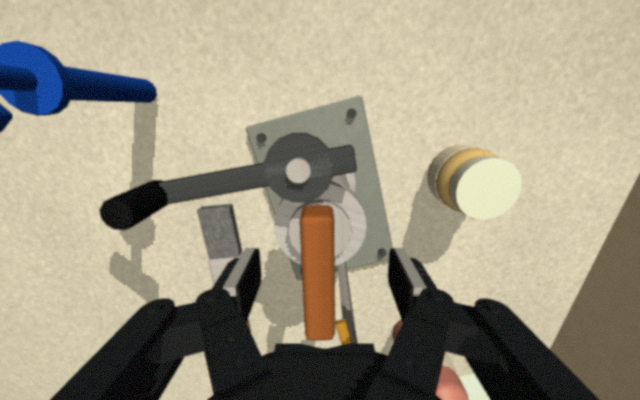

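The wrist view shows the bar top from (317,218) to (320,338), midway between the pads and aligned to within about 1 mm and 1.5°. Closing now.

jog_arm(
  motion=[
    {"x": 0,"y": 0,"z": 0,"spin": 0,"fingers": 1},
    {"x": 0,"y": 0,"z": 0,"spin": 0,"fingers": 1},
    {"x": 0,"y": 0,"z": 0,"spin": 0,"fingers": 1},
    {"x": 0,"y": 0,"z": 0,"spin": 0,"fingers": 1},
    {"x": 0,"y": 0,"z": 0,"spin": 0,"fingers": 1},
  ],
)

```text
clock: 7.22
eef_pos: [0.5819, -0.0896, 0.1788]
tool_rot: [0.654, 0.756, -0.0, -0.0]
ft_force: [-3.8, 0.0, 6.3]
grip_width: 0.0149
grasp_force: 60.2
```

```bash
python3 - <<'E'
from mv import *
o=readout.get_obs();R=Ro.from_quat(o['tool_rot']).as_matrix()
print(o['clock'],o['eef_pos'],o['grip_width'],o['ft_force'],'tool f',R.T@o['ft_force'],'tool t',R.T@o['ft_torque'],R[:,2])
E
```

```text
7.225 [ 0.58191209 -0.08959582  0.17880272] 0.014877254370060477 [-3.75994074  0.04218775  6.25382986] tool f [ 0.58113805 -3.71735893 -6.25242698] tool t [ 0.80064662  0.06911027 -0.03038944] [-3.76148870e-04 -2.87371127e-04 -9.99999888e-01]
```

A side force of 3.7 N shows a small offset, so I shift 1 mm along tool −y and start lifting.

jog_arm(
  motion=[
    {"x": 0,"y": -1,"z": 0,"spin": 0,"fingers": 1},
    {"x": 0,"y": -1,"z": -2,"spin": 0,"fingers": 1},
    {"x": 0,"y": -1,"z": -4,"spin": 0,"fingers": 1},
    {"x": 0,"y": -1,"z": -6,"spin": 0,"fingers": 1},
    {"x": 0,"y": -1,"z": -6,"spin": 0,"fingers": 1},
    {"x": 0,"y": -1,"z": -6,"spin": 0,"fingers": 1},
  ],
)

```text
clock: 7.98
eef_pos: [0.5812, -0.0896, 0.1841]
tool_rot: [0.654, 0.756, -0.0, -0.0]
ft_force: [0.2, -0.2, -5.1]
grip_width: 0.015
grasp_force: 58.9
```

```bash
cat > st.py <<'E'
from mv import *
o=readout.get_obs();R=Ro.from_quat(o['tool_rot']).as_matrix()
print(o['clock'],o['eef_pos'],o['grip_width'],'F',o['ft_force'].round(2),'tool f',(R.T@o['ft_force']).round(2),'tool t',(R.T@o['ft_torque']).round(2),R[:,2].round(4),o['grasp_force'])
E
python3 st.py
```

```text
7.975 [ 0.581244   -0.08956787  0.18407583] 0.014999548622511264 F [ 0.17 -0.24 -5.08] tool f [-0.26  0.13  5.08] tool t [ 0.02  0.02 -0.04] [-4.e-04  1.e-04 -1.e+00] 58.8552850484848
```

The rod hangs freely (5 N weight, no side load). I lift to about 28 mm in total, then compare with the pointer.

jog_arm(
  motion=[
    {"x": 0,"y": 0,"z": -3,"spin": 0,"fingers": 1},
    {"x": 0,"y": 0,"z": -7,"spin": 0,"fingers": 1},
    {"x": 0,"y": 0,"z": -11,"spin": 0,"fingers": 1},
    {"x": 0,"y": 0,"z": -15,"spin": 0,"fingers": 1},
    {"x": 0,"y": 0,"z": -19,"spin": 0,"fingers": 1},
    {"x": 0,"y": 0,"z": -22,"spin": 0,"fingers": 1},
    {"x": 0,"y": 0,"z": -23,"spin": 0,"fingers": 1},
    {"x": 0,"y": 0,"z": -23,"spin": 0,"fingers": 1},
  ],
)

```text
clock: 8.98
eef_pos: [0.5813, -0.0896, 0.2073]
tool_rot: [0.654, 0.756, 0.0, -0.0]
ft_force: [0.3, 0.2, -4.2]
grip_width: 0.0153
grasp_force: 58.9
```

```bash
python3 st.py; python3 - <<'E'
from h import *
s=snap('scene','s3')
b=s['pixels'][205:275,220:310,::-1]
cv2.imwrite('pics/s3c.png',np.clip(cv2.resize(b,None,fx=8,fy=8,interpolation=2).astype(int)*1.5,0,255).astype(np.uint8))
E
```

```text
8.975 [ 0.5813309  -0.0895666   0.20730909] 0.015270206239787594 F [ 0.31  0.2  -4.17] tool f [0.16 0.34 4.17] tool t [ 0.   -0.01 -0.  ] [ 0.  0. -1.] 58.85517597198486
```

View pics/s3c.png

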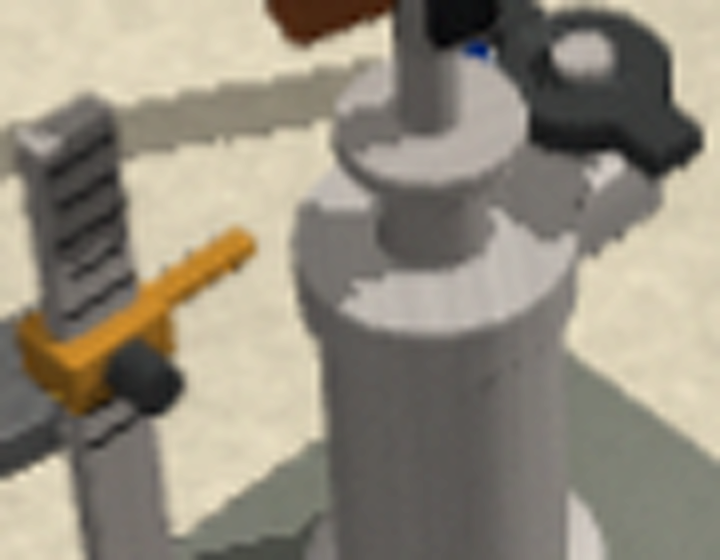

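The crop shows the collar's lower edge at crop (430,188), spanning 333 to 528. The barrel's top rim spans 295 to 577 with its front at row 332, and the pointer tip is at about (252,247). I'll take a finer look at the tip and the plate to refine yaw and height.

```bash
python3 - <<'E'
from h import *
w=load('w1')['pixels'][95:245,260:400,::-1]; s=load('s3')['pixels'][:,:,::-1]
im=np.zeros((600,800,3),np.uint8)
im[:,:560]=np.clip(cv2.resize(w,None,fx=4,fy=4,interpolation=2).astype(int)*1.4,0,255)
im[:300,560:]=np.clip(cv2.resize(s[225:250,238:258],None,fx=12,fy=12,interpolation=0).astype(int)*1.4,0,255)
t=load('t0')['pixels'][:,:,::-1]
im[300:,560:]=np.clip(cv2.resize(t[165:190,372:392],None,fx=12,fy=12,interpolation=0).astype(int)*1.8,0,255)
cv2.imwrite('pics/f.png',im)
E
```

```text
(no output)
```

View pics/f.png

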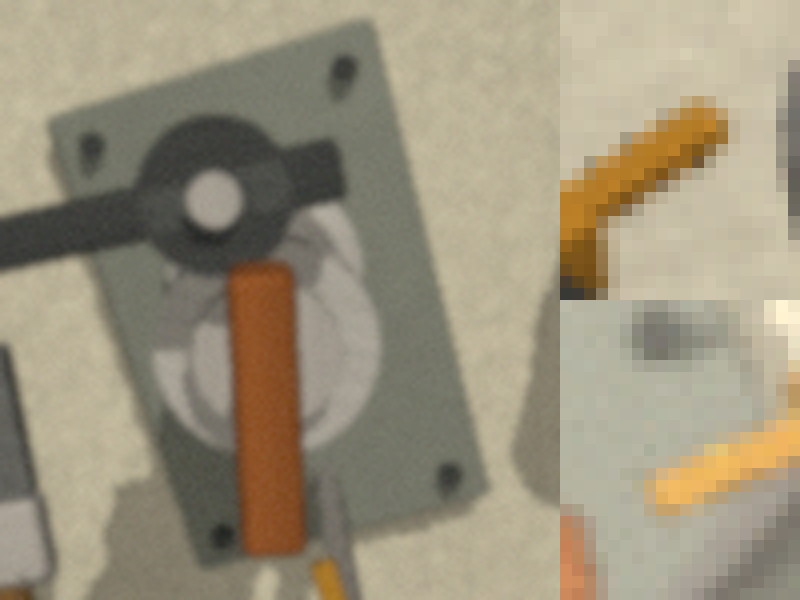

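```bash
cat > fit2.py <<'E'
from h import *
from scipy.optimize import least_squares
w,t,s=load('w1'),load('t0'),load('s3')
Wc=lambda x,y:np.array([260+x/4-.4,95+y/4-.4]); C=lambda x,y:np.array([220+x/8-.45,205+y/8-.45]); T=lambda x,y:np.array((270+(x-480)/2-.25,150+(y-200)/2-.25))
ph=np.linspace(0,2*np.pi,181)
def run(zc_known=True,sig=1.5):
  def res(p,full=False):
    x,y,a,pz,oy,ox,rb,zc=p[:8]; sw,stt,ss=p[8:10],p[10:12],p[12:14]
    L=lambda u,v,z:(x+np.cos(a)*u-np.sin(a)*v,y+np.sin(a)*u+np.cos(a)*v,z)
    circ=lambda c,r,z:proj(c,np.c_[x+r*np.cos(ph),y+r*np.sin(ph),0*ph+z])
    pl=[L(ox+.065,oy+.1,.012),L(ox+.065,oy-.1,.012),L(ox-.065,oy-.1,.012),L(ox-.065,oy+.1,.012)]
    tip=L(0,-.053,pz); tipt=L(0,-.053,pz+.0025); pv=L(0,.048,.166)
    r=[]
    for Q,uv in zip([pl[0],pl[3],pl[1]],[(370,20),(48,122),(488,488)]): r.append((proj(w,Q)[0]+sw-Wc(*uv)))
    for Q,uv in zip(pl,[(553,285),(708,223),(749,316),(598,386)]): r.append((proj(t,Q)[0]+stt-T(*uv))/2)
    r+= [proj(t,pv)[0]+stt-T(602,306), proj(w,pv)[0]+sw-Wc(213,198)]
    r+= [(proj(w,tipt)[0]+sw-Wc(322,562))*1.5,(proj(t,tipt)[0]+stt-(378.9,180.3))*1.5,(proj(s,tip)[0]+ss-(251.2,235.4))*2]
    k=circ(w,rb,.140)+sw; r.append([k[:,0].min()-Wc(152,0)[0],k[:,0].max()-Wc(381,0)[0]]); r.append([k[:,1].max()-Wc(0,452)[1],0])
    k=circ(s,rb,.140)+ss; r.append([k[:,0].min()-C(295,0)[0],k[:,0].max()-C(577,0)[0]]); r.append([2*(k[:,1].max()-C(0,333)[1]),0])
    k=circ(s,.022,zc)+ss; r.append([k[:,0].min()-C(333,0)[0],k[:,0].max()-C(528,0)[0]])
    k=circ(s,.022,zc-.004)+ss; r.append([2*(k[:,1].max()-C(0,188)[1]),0])
    k=circ(s,.022,zc+.004)+ss; r.append([(k[:,1].min()-C(0,60)[1]),0])
    pr=np.r_[p[8:]/sig,(x-.5813)/.001,(y+.0896)/.001,(rb-.033)/.001,(zc-.1725)/(.0005 if zc_known else .1),0]
    return np.concatenate([np.ravel(r),pr])
  f=least_squares(res,[.5813,-.0896,.4,.174,-.022,0,.033,.1725]+[0]*6,x_scale=[.001,.001,.01,.001,.001,.001,.001,.001]+[1]*6,loss='soft_l1')
  cov=np.linalg.inv(f.jac.T@f.jac)
  print(f.x.round(4),'sd a,pz,zc',np.sqrt(np.diag(cov))[[2,3,7]].round(4),f.cost); return f,res
for k in (True,False):
  f,r=run(k)
print(r(f.x)[:-13].reshape(-1,2).round(1).tolist())
E
python3 fit2.py
```

```text
[ 5.813e-01 -8.970e-02  4.024e-01  1.725e-01 -2.150e-02 -3.000e-04
  3.290e-02  1.726e-01 -4.360e-02 -2.801e-01 -2.081e-01  1.717e-01
 -2.060e-01  2.884e-01] sd a,pz,zc [0.0073 0.0017 0.0005] 10.04261695742531
[ 5.813e-01 -8.970e-02  4.022e-01  1.731e-01 -2.160e-02 -3.000e-04
  3.280e-02  1.783e-01 -6.620e-02 -3.118e-01 -2.282e-01  2.071e-01
 -1.687e-01  5.495e-01] sd a,pz,zc [0.0073 0.0016 0.0019] 8.141271830158166
[[0.2, -0.5], [-1.2, -0.0], [0.9, 1.9], [-0.4, 0.0], [-0.5, -1.2], [1.3, 0.4], [-0.3, 0.5], [-0.2, -0.4], [0.0, 0.3], [-0.0, -0.9], [0.3, 0.2], [-0.3, -0.5], [0.4, -0.5], [0.5, 0.0], [0.0, 0.5], [0.3, 0.0], [-0.1, 0.2], [0.6, 0.0]]
```

```bash
sed -i "s|    k=circ(w,rb,.140)|    r.append(proj(s,L(0,-.095,.237))[0]+ss-C(66,126))\n    k=circ(w,rb,.140)|" fit2.py; python3 fit2.py; python3 - <<'E'
from h import *
s2,s3=load('s2'),load('s3')
g=lambda c:cv2.resize(cv2.cvtColor(c['pixels'],6 if False else cv2.COLOR_RGB2GRAY),None,fx=8,fy=8,interpolation=2)
a,b=g(s2),g(s3)
def track(P2,hw,hh):
    u,v=(proj(s2,P2)[0]*8).astype(int); tm=a[v-hh:v+hh,u-hw:u+hw]
    y0,x0=v-hh-170,u-hw-40; R=b[y0:v+hh+30,x0:u+hw+40]
    r=cv2.matchTemplate(R,tm,5); _,m,_,l=cv2.minMaxLoc(r); return m,(np.array(l)+[x0-(u-hw),y0-(v-hh)])/8
ax=[.5813,-.0896]
print('pred shift 28.5 collar',proj(s3,[*ax,.1725])-proj(s2,[*ax,.144]),'per mm',(proj(s3,[*ax,.1735])-proj(s3,[*ax,.1725])))
print('collar front',track([*ax,.144],110,50)); print('collar low',track([ax[0]+.01,ax[1],.139],90,40))
bar=np.array([*ax,.198])
for d in (-.028,.028): 
    q=bar+[-.12*d,d,0]; print('bar end',track(q,50,60), proj(s3,q+[0,0,.0285])-proj(s2,q))
E
```

```text
[ 5.813e-01 -8.970e-02  4.028e-01  1.728e-01 -2.150e-02 -3.000e-04
  3.290e-02  1.726e-01 -6.410e-02 -3.096e-01 -2.236e-01  1.972e-01
 -2.283e-01  3.887e-01] sd a,pz,zc [0.0071 0.0016 0.0005] 10.245313953506043
[ 5.814e-01 -8.970e-02  4.023e-01  1.732e-01 -2.160e-02 -3.000e-04
  3.280e-02  1.785e-01 -7.800e-02 -3.392e-01 -2.424e-01  2.228e-01
 -1.905e-01  6.262e-01] sd a,pz,zc [0.0071 0.0016 0.0019] 8.244597344802814
[[0.2, -0.5], [-1.2, -0.0], [0.9, 1.9], [-0.4, 0.0], [-0.5, -1.2], [1.3, 0.4], [-0.3, 0.5], [-0.2, -0.4], [0.0, 0.3], [-0.0, -0.8], [0.3, 0.2], [-0.3, -0.5], [0.2, -0.3], [0.4, -0.5], [0.5, 0.0], [0.0, 0.4], [0.5, 0.0], [-0.1, 0.2], [0.6, 0.0]]
pred shift 28.5 collar [[ -0.66507945 -11.36172015]] per mm [[-0.02377489 -0.40820168]]
collar front (0.7435701489448547, array([ -0.125, -11.125]))
collar low (0.7578057050704956, array([ -0.125, -11.125]))
bar end (0.8935312032699585, array([ -0.75, -12.5 ])) [[ -1.07463815 -12.43495429]]
bar end (0.7542229294776917, array([ -3.375, -16.75 ])) [[ -0.36842304 -12.36474002]]
```

Tracking between images confirms the 28.5 mm lift, so the collar centre is at 172.5 mm. The pointer fits at 173 ± 1.6 mm, and the task gives it as at least 174 mm. I go up 2 mm to 174.5 mm.

jog_arm(
  motion=[
    {"x": 0,"y": 0,"z": -1,"spin": 0,"fingers": 1},
    {"x": 0,"y": 0,"z": -2,"spin": 0,"fingers": 1},
    {"x": 0,"y": 0,"z": -2,"spin": 0,"fingers": 1},
    {"x": 0,"y": 0,"z": -2,"spin": 0,"fingers": 1},
    {"x": 0,"y": 0,"z": -2,"spin": 0,"fingers": 1},
    {"x": 0,"y": 0,"z": -2,"spin": 0,"fingers": 1},
  ],
)

```text
clock: 9.78
eef_pos: [0.5813, -0.0896, 0.2093]
tool_rot: [0.654, 0.756, -0.0, -0.0]
ft_force: [0.7, -0.4, -4.8]
grip_width: 0.0152
grasp_force: 58.9
```

```bash
python3 st.py; python3 - <<'E'
from h import *
s=snap('scene','s4')
b=s['pixels'][190:340,140:360,::-1]
cv2.imwrite('pics/s4c.png',np.clip(cv2.resize(b,(800,545),interpolation=2).astype(int)*1.4,0,255).astype(np.uint8))
E
```

```text
9.775 [ 0.58130733 -0.08958308  0.20928119] 0.01515260227357759 F [ 0.72 -0.4  -4.79] tool f [-0.5   0.66  4.79] tool t [-0.02 -0.02 -0.03] [-1.e-04  0.e+00 -1.e+00] 58.854836225509644
```

View pics/s4c.png

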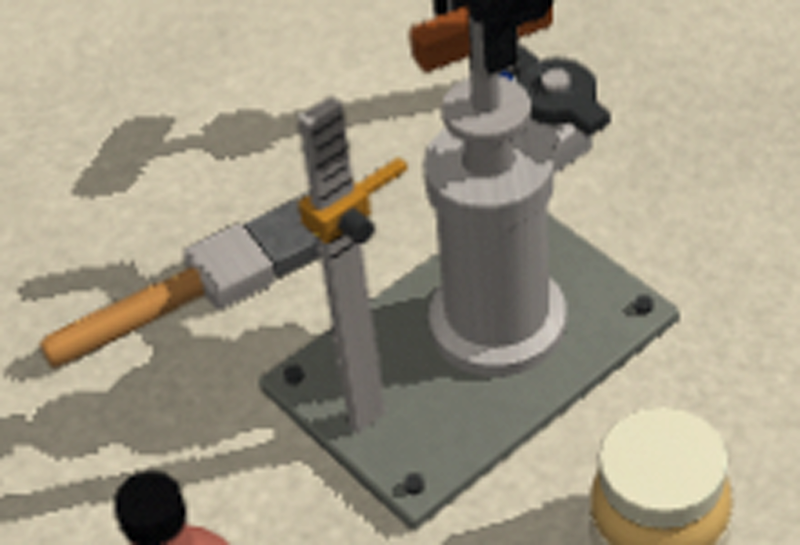

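The view shows the collar at (487,107), the pointer tip at (403,165), the lever open and the bystanders untouched. A quick projection check of collar against pointer before handing in.

```bash
python3 - <<'E'
from h import *
s=load('s4');a=.4025;x,y=.5813,-.0897
f=lambda P:((proj(s,P)-[140,190]+.5)*800/220).round(1).tolist()
L=lambda u,v,z:[x+np.cos(a)*u-np.sin(a)*v,y+np.sin(a)*u+np.cos(a)*v,z]
ph=np.linspace(0,6.28,181);c=lambda r,z:np.array(f(np.c_[x+r*np.cos(ph),y+r*np.sin(ph),0*ph+z]))
for z in (.1725,.1745,.1765,.1785): print(z,'tip',f(L(0,-.053,z)),'slider side',f(L(0,-.085,z)),'axis',f([x,y,z]),'collar lo',c(.022,z-.004)[:,1].max(),'hi',c(.022,z+.004)[:,1].min())
k=c(.033,.14);print('barrel rim',k.min(0),k.max(0),'rule top',f(L(0,-.095,.237)))
# brass mask
I=s['pixels'][225:260,215:260].astype(int);m=(I[...,0]-I[...,2]>60)
v,u=np.nonzero(m);v+=225;u+=215
for col in range(236,254): 
    w=v[u==col]; print(col,w.min() if len(w) else None,w.max() if len(w) else None,end='; ')
G=s['pixels'].mean(2); print('\n',G[206:236,[268,272,274,279]].astype(int).T.tolist())
E
```

```text
0.1725 tip [[406.4, 164.8]] slider side [[354.4, 199.2]] axis [[488.0, 110.8]] collar lo 147.8 hi 75.1
0.1745 tip [[406.0, 161.8]] slider side [[354.0, 196.2]] axis [[487.8, 107.9]] collar lo 144.9 hi 72.1
0.1765 tip [[405.7, 158.8]] slider side [[353.6, 193.2]] axis [[487.7, 104.9]] collar lo 141.9 hi 69.1
0.1785 tip [[405.4, 155.8]] slider side [[353.2, 190.2]] axis [[487.5, 101.9]] collar lo 138.9 hi 66.1
barrel rim [425.5 113.3] [556. 205.] rule top [[322.7, 108.4]]
236 243 246; 237 241 246; 238 240 246; 239 240 247; 240 239 247; 241 238 243; 242 238 242; 243 237 241; 244 236 240; 245 236 240; 246 235 239; 247 235 238; 248 234 238; 249 234 237; 250 234 236; 251 235 236; 252 None None; 253 None None; 
 [[115, 133, 137, 136, 137, 126, 114, 113, 114, 115, 115, 89, 73, 72, 74, 73, 102, 113, 116, 115, 87, 62, 56, 53, 53, 53, 52, 50, 51, 50], [49, 49, 50, 49, 49, 51, 54, 55, 56, 55, 55, 56, 56, 56, 56, 94, 114, 118, 116, 115, 108, 75, 54, 56, 56, 56, 56, 56, 56, 56], [9, 9, 10, 13, 32, 49, 57, 59, 58, 58, 58, 57, 57, 57, 57, 98, 116, 117, 116, 114, 108, 74, 55, 54, 55, 55, 57, 57, 57, 57], [11, 8, 24, 36, 38, 79, 109, 115, 116, 115, 117, 116, 114, 114, 117, 116, 115, 114, 115, 108, 80, 65, 69, 75, 77, 77, 76, 75, 75, 76]]
```

The collar's front edge and the pointer tip show the same image offset to within 0.3 px (under 1 mm), so they are level. Handing in.

```bash
python3 -c "
from workcell import bot
print(bot.job_done())"
```

```text
the job is handed in; nothing more can be done
None
```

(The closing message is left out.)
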